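# Unstack the loudspeaker drivers into their grille rings

## Robot

A 6-joint arm with a two-finger parallel gripper is mounted at the origin on the work surface. World frame = base frame: x ahead of the robot, y to its left, z up, the work surface at z = 0. Lengths are in m, angles in degrees, forces in N, time in s.
With the tool pointing down it reaches from about 0.4 to 0.825 m from the base axis. Payload 7 kg.
Tool frame: the origin (TCP) lies midway between the tips of the shut fingers; the grasp point (between the pads) lies 19 mm behind it; z points along the fingers, y is the line along which they close (so a half turn about z gives the same grasp; the last joint's range is limited). The gripper opens to 88 mm and grips with 3 to 60 N. Pads are 19 mm wide; open, the fingers measure 130 mm over their backs; the gripper's body (78 mm by 193 mm) begins 47 mm behind the grasp point.
Start: joints at [82.913, 20.546, 0.682, 0, -70.136, -16.507], TCP at [0.27, 0.619, 0.227] pointing down, gripper open.
Joint ranges: [-176.03, 176.03], [-82.01, 121.73], [-58.28, 71.71], [-173.87, 95.51], [-174.79, -0.11], [-173.66, 173.66]. Speed limits (degrees/s): [136.94, 136.94, 172.46, 180, 180, 180].

## Interface

Orientations are given as [roll, pitch, yaw] about the fixed x, y, z axes, in that order (R = Rz(yaw) Ry(pitch) Rx(roll)).
In Python, from plant import ctrl gives the robot as it stands. The module is installed in compiled form; this text tells all that it offers.
- The arm moves only by the tool play_rows, never from a script. Its argument "commands" is a list that holds one entry, the list of rows, each a list of 7 numbers: the turn, a rotation vector about the tool's x, y, z in rad, then the shift along the tool's x, y, z in cm, then the finger opening in cm, from 0 to 8.76. In form: [[[ax, ay, az, x, y, z, grip], ...]]. A call has 1 to 8 rows; each row is the pose to reach, as a shift and turn from the pose commanded when the call began, along the tool's axes at that moment; what a row does not reach only later rows make up. A row lasts 1/12 s, in which the tool goes at most 41.7 mm and 7.16 degrees, less where a joint would pass 70% of its speed; a pose out of reach is approached as far as the arm can. A call with a gripper value outside its range is refused whole. The fingers move at their own pace and stop on an object; the grip force is fixed at half the most. Time passes only in rows, so rows that repeat a pose let the fingers close. It gives the time, the measured TCP pose, the force, the opening and the grip force at its end, in the units of the state.
- ctrl.get_obs(): the state, without advancing time (a new reading comes with each control period).
- ctrl.snapshot(name): name is "scene" or "top" or "wrist"; returns a dict with "color" (420x560x3 uint8, red, green, blue), "camera_matrix" (3x3 intrinsics, pixels), "k1" (the pictures are not rectified: a ray, as slopes to the right and down, at radius r is drawn at 1 + k1 r^2 times it, then the intrinsics apply), "origin" and "rotation" of the camera in the world; the wrist camera has in their place "hand_eye" (4x4, takes a point from camera to tool coordinates, whose origin is the TCP and whose axes are the flange's). Camera axes: x right, y down, z forward; pixel columns grow to the right and rows downward; lengths in m; the calibration is good to about 2 mm. A picture is of the moment at which its call begins: read the wrist's pose just before it. There is no depth.
- ctrl.close_job(): hands the job in; it is judged then, once.
Trained networks look in a picture, given as the dict that the camera call returned (one of the last four; its "shot" number tells which), for a name from the list of things; names that differ only in an ending like _2 or _b are one class to them, and where a whole thing is asked for, a point or a joint stands for the part that bears it (a point fixed in the world has none). Each returns a list of dicts, best first, with "conf" (0 to 1); they miss things now and then, are a little off and sometimes report something else, mostly with a low value. They report only what shows in the picture. A call takes as long as a camera call. They do not tell look-alikes from the thing itself.
- ctrl.find_in(picture, name): "bbox" ([left, top, width, height] in pixels, round what is visible of it).
The state is a dict: "clock": time; "joint_pos": joint angles; "qvel": joint speeds; "tau": joint torques, N m; "tool_pos": TCP position; "orientation": TCP orientation; "force": force on the tool from outside, world axes, zero at the start; "moment": the same for the moment, N m; "opening": finger opening in m; "gripper_force": force on a finger pad.
Only numpy, scipy, OpenCV 4.12 (cv2) and the standard library are available. Lean on these libraries where they do the work, as an engineer would, in place of code of your own. Each camera call takes 0.05 s, during which the arm holds its last target. There are 200 camera calls.

## Task

Take the stack of four face-down loudspeaker drivers apart from the top down, one at a time, and set each one, still face down, into the wooden grille ring of its own size, so that its flange lies flat on the grille in the recess. Set them down without dropping or tipping any, let go of them all, and leave the screwdriver and the tape roll where they are.

Things in the scene. Friction and masses are not known exactly. Their poses are not given: they have to be found in the camera images.
- woofer: Largest loudspeaker driver, bottom of the stack, standing on the bench. Lies face down: round bright aluminium flange, 118 mm diameter, 5 mm thick, below; black cone tapering in; on top a dark round magnet to grip, 64 mm diameter, 36 to 66 mm above the underside, flat steel top. Height 66 mm; all on one upright axis. Loose, 700 g (-20 to +30 %). Origin: centre of its underside; z up.
- midrange: Second-largest driver, standing on the woofer's magnet. Lies face down: round bright aluminium flange, 96 mm diameter, 5 mm thick, below; black cone tapering in; on top a dark round magnet to grip, 58 mm diameter, 26 to 54 mm above the underside, flat steel top. Height 54 mm; all on one upright axis. Loose, 450 g (-20 to +30 %). Origin: centre of its underside; z up.
- tweeter: Third-largest driver, standing on the midrange's magnet. Lies face down: round bright aluminium flange, 76 mm diameter, 5 mm thick, below; black cone tapering in; on top a dark round magnet to grip, 48 mm diameter, 14 to 44 mm above the underside, flat steel top. Height 44 mm; all on one upright axis. Loose, 280 g (-20 to +30 %). Origin: centre of its underside; z up.
- supertweeter: Smallest driver, at the top of the stack, standing on the tweeter's magnet. Lies face down: round bright aluminium flange, 54 mm diameter, 5 mm thick, below; black cone tapering in; on top a dark round magnet to grip, 34 mm diameter, 10 to 42 mm above the underside, flat steel top. Height 42 mm; all on one upright axis. Loose, 120 g (-20 to +30 %). Origin: centre of its underside; z up.
- ring_woofer: Round pale wooden grille ring fixed on the bench, for the woofer: outer diameter 152 mm, 14 mm high; round recess 132 mm in diameter (7 mm to spare round the flange), 8 mm deep, with a flat black grille floor 6 mm above the bench. Told from the other rings by size alone. Origin: centre of its underside; z up.
- ring_midrange: Round pale wooden grille ring fixed on the bench, for the midrange: outer diameter 130 mm, 14 mm high; round recess 110 mm in diameter (7 mm to spare round the flange), 8 mm deep, with a flat black grille floor 6 mm above the bench. Told from the other rings by size alone. Origin: centre of its underside; z up.
- ring_tweeter: Round pale wooden grille ring fixed on the bench, for the tweeter: outer diameter 110 mm, 14 mm high; round recess 90 mm in diameter (7 mm to spare round the flange), 8 mm deep, with a flat black grille floor 6 mm above the bench. Told from the other rings by size alone. Origin: centre of its underside; z up.
- ring_supertweeter: Round pale wooden grille ring fixed on the bench, for the supertweeter: outer diameter 88 mm, 14 mm high; round recess 68 mm in diameter (7 mm to spare round the flange), 8 mm deep, with a flat black grille floor 6 mm above the bench. Told from the other rings by size alone. Origin: centre of its underside; z up.
- screwdriver: Bystander: loose screwdriver, 190 mm long, lying across the far side of the work. Origin near its middle, on the bench; x along it towards the tip. Leave alone.
- tape_roll: Bystander: loose roll of pale paper tape lying flat, diameter 100 mm, 24 mm high. Origin: centre of its underside. Leave alone.
Mind the look-alikes: they are no part of the job. Leave any pink or turquoise look-alike of the supertweeter alone.

How it is judged:
By the outcome, as a careful person would: the job done as asked, in the order asked, and still so for the second after the job is handed in, with the robot touching nothing.
It also fails if it takes over 96 s, if anything falls off the work surface, if the arm or the gripper's body presses on something with over 40 N, if the wrist force passes 120 N, or if a joint passes its speed limit or range.

## Working session

There is one attempt and no reset: what is moved stays moved. The work goes in short steps, Python scripts to look and compute and a tool call to move; the robot and the scene stay as the last step left them, time stands still between calls to the robot, and variables do not carry over. Pictures are saved under pics/ and viewed, at most 14 in all, crops included, and the job is handed in when it is done.

Besides the shell and the picture viewer there is one more tool, called as name(argument=value, ...), one argument or row to a line, values as JSON. play_rows: Moves the arm, as the interface text tells. Its arguments: {"type":"object","properties":{"commands":{"type":"array","items":{"type":"array","items":{"type":"array","items":{"type":"number"}}}}},"required":["commands"]}

```bash
mkdir -p pics; cat > h.py <<'E'
import numpy as np, cv2
from scipy.spatial.transform import Rotation as R
from plant import ctrl
names=["woofer","midrange","tweeter","supertweeter","ring_woofer","ring_midrange","ring_tweeter","ring_supertweeter","screwdriver","tape_roll"]
def snap(n,f=None):
    o=ctrl.get_obs(); s=ctrl.snapshot(n)
    if n=="wrist":
        T=np.eye(4);T[:3,:3]=R.from_euler('xyz',o["orientation"],degrees=True).as_matrix();T[:3,3]=o["tool_pos"]
        T=T@np.array(s["hand_eye"]);s["origin"]=T[:3,3];s["rotation"]=T[:3,:3]
    if f: cv2.imwrite("pics/"+f,s["color"][:,:,::-1])
    return s
def dist(s): return np.array([s["k1"],0,0,0,0.])
def ray(s,uv):
    # invert exact r->r(1+k1 r^2)
    K=np.array(s["camera_matrix"]);d=(np.array(uv,float)-K[:2,2])/[K[0,0],K[1,1]];x=d.copy()
    for _ in range(50): x=d/(1+s["k1"]*(x@x))
    return np.array(s["rotation"])@np.r_[x,1]
def atz(s,uv,z):
    r=ray(s,uv);o=np.array(s["origin"]);return o+r*(z-o[2])/r[2]
def proj(s,P):
    Rm=np.array(s["rotation"]).T;t=-Rm@np.array(s["origin"])
    return cv2.projectPoints(np.array(P,float).reshape(-1,3),cv2.Rodrigues(Rm)[0],t,np.array(s["camera_matrix"]),dist(s))[0].reshape(-1,2)
E
python3 - <<'E'
from h import *
o=ctrl.get_obs();print({k:np.round(v,3) for k,v in o.items()})
for n in("scene","top"):
    s=snap(n,n+"0.png");print(n,np.round(s["origin"],3),np.round(s["rotation"],3).tolist(),s["camera_matrix"],s["k1"])
    for m in names:
        for d in ctrl.find_in(s,m)[:3]: print(m,np.round(d["bbox"],0),round(d["conf"],2),np.round(atz(s,np.array(d["bbox"][:2])+np.array(d["bbox"][2:])/2,0.014),3))
E
```

```text
{'clock': np.float64(0.0), 'joint_pos': array([ 8.2910e+01,  2.0592e+01,  6.3500e-01, -2.0000e-02, -7.0135e+01,
       -1.6506e+01]), 'qvel': array([-0.066, -0.024,  0.059,  0.012, -0.072, -0.004]), 'tau': array([ 1.0000e-03, -5.8272e+01,  2.9306e+01,  6.9970e+00,  7.0000e-03,
       -0.0000e+00]), 'tool_pos': array([0.27 , 0.618, 0.226]), 'orientation': array([ 1.79907e+02, -8.00000e-03, -2.36030e+01]), 'force': array([-0.47 ,  0.332,  0.191]), 'moment': array([0.027, 0.029, 0.02 ]), 'gripper_force': np.float64(0.0), 'opening': np.float64(0.087)}
scene [ 1.029 -0.763  1.172] [-139.523, -1.053, 33.322] [[506.49044966   0.         281.95599293]
 [  0.         506.49044966 212.16905097]
 [  0.           0.           1.        ]] 0.007794012516566399Traceback (most recent call last):
  File "<stdin>", line 6, in <module>
  File "h.py", line 19, in atz
    r=ray(s,uv);o=np.array(s["origin"]);return o+r*(z-o[2])/r[2]
                                                            ~^^^
IndexError: invalid index to scalar variable.
```

```bash
python3 -c "
import h
s=h.snap('wrist');print(s['hand_eye'],s['camera_matrix'],s['k1'])"
```

```text
[[ 1.71465793e-04 -9.68833325e-01 -2.47713461e-01  6.60183454e-02]
 [ 9.99999980e-01  1.91262014e-04 -5.58517247e-05  2.61755981e-05]
 [ 1.01489188e-04 -2.47713446e-01  9.68833339e-01 -1.58177858e-01]
 [ 0.00000000e+00  0.00000000e+00  0.00000000e+00  1.00000000e+00]] [[374.08904536   0.         282.05184111]
 [  0.         374.08904536 206.14901658]
 [  0.           0.           1.        ]] -0.032121845811861345
```

View pics/scene0.png

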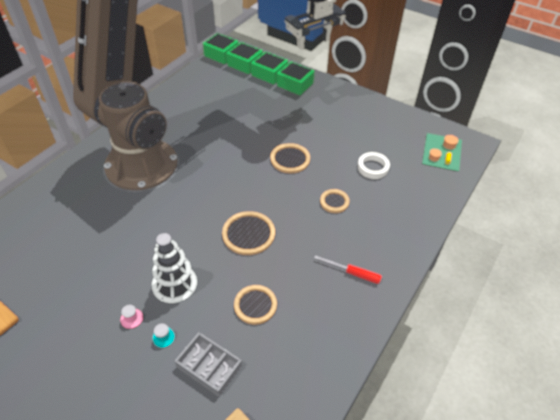

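The scene view shows the stack at (172,268) and rings at (290,158), (335,201), (248,233) and (255,304). The tape is at (374,165), the screwdriver at (348,270), the look-alikes at (130,316) and (163,335), and a tray at (208,362). The rotation comes as rpy, so I'll fix the helper.

```bash
sed -i 's|^    if f: cv2|    if np.ndim(s["rotation"])==1: s["rotation"]=R.from_euler("xyz",s["rotation"],degrees=True).as_matrix()\n    if f: cv2|' h.py
python3 - <<'E'
from h import *
for n in("scene","top"):
    o=ctrl.snapshot; s0=None
    s=snap(n,n+"1.png");print(n,np.round(s["origin"],3),np.round(s["rotation"],3).tolist())
    for m in names:
        for d in ctrl.find_in(s,m)[:4]:
            x,y,w,h=d["bbox"];c=[x+w/2,y+h/2]
            L=np.linalg.norm(atz(s,[x,c[1]],.014)-atz(s,[x+w,c[1]],.014))
            print(m,np.round(d["bbox"],0),round(d["conf"],2),np.round(atz(s,c,0.014),3),"w",round(L,3))
E
```

```text
scene [ 1.029 -0.763  1.172] [[0.835, 0.428, -0.345], [0.549, -0.629, 0.55], [0.018, -0.649, -0.761]]
midrange [154. 261.  33.  25.] 0.88 [ 0.376 -0.277  0.014] w 0.09
tweeter [153. 247.  31.  26.] 0.59 [ 0.341 -0.247  0.014] w 0.086
supertweeter [147. 321.  24.  27.] 0.62 [ 0.472 -0.429  0.014] w 0.06
supertweeter [155. 236.  24.  20.] 0.61 [ 0.303 -0.214  0.014] w 0.068
supertweeter [121. 303.  21.  25.] 0.58 [ 0.377 -0.429  0.014] w 0.052
ring_woofer [222. 214.  51.  39.] 0.83 [ 0.465 -0.05   0.014] w 0.147
ring_woofer [154. 260.  36.  26.] 0.47 [ 0.375 -0.276  0.014] w 0.096
ring_midrange [271. 145.  37.  28.] 0.59 [0.398 0.28  0.014] w 0.123
ring_tweeter [235. 288.  39.  39.] 0.64 [ 0.623 -0.235  0.014] w 0.101
ring_supertweeter [321. 191.  28.  22.] 0.82 [0.616 0.202 0.014] w 0.086
screwdriver [322. 263.  60.  20.] 0.81 [ 0.783 -0.001  0.014] w 0.165
screwdriver [154. 270.  40.  31.] 0.2 [ 0.407 -0.302  0.014] w 0.105
tape_roll [359. 155.  27.  26.] 0.6 [0.646 0.4   0.014] w 0.089
top [0.405 0.022 1.178] [[-0.013, -0.99, 0.139], [-1.0, 0.014, 0.006], [-0.008, -0.138, -0.99]]
wo
[... 242 characters left out ...]
0.014] w 0.089
tweeter [392. 254.  23.  32.] 0.94 [ 0.399 -0.312  0.014] w 0.062
tweeter [119. 170.  43.  38.] 0.16 [0.634 0.41  0.014] w 0.119
supertweeter [433. 231.  17.  20.] 0.79 [ 0.478 -0.418  0.014] w 0.046
supertweeter [402. 258.  23.  23.] 0.75 [ 0.401 -0.34   0.014] w 0.063
supertweeter [434. 271.  25.  16.] 0.68 [ 0.375 -0.426  0.014] w 0.067
ring_woofer [275. 223.  56.  56.] 0.92 [ 0.454 -0.039  0.014] w 0.152
ring_midrange [156. 252.  50.  50.] 0.85 [0.39  0.294 0.014] w 0.136
ring_supertweeter [197. 180.  30.  34.] 0.78 [0.608 0.21  0.014] w 0.085
screwdriver [276. 112.  13.  30.] 0.76 [0.808 0.01  0.014] w 0.038
tape_roll [118. 166.  40.  38.] 0.74 [0.646 0.417 0.014] w 0.112
```

View pics/top1.png

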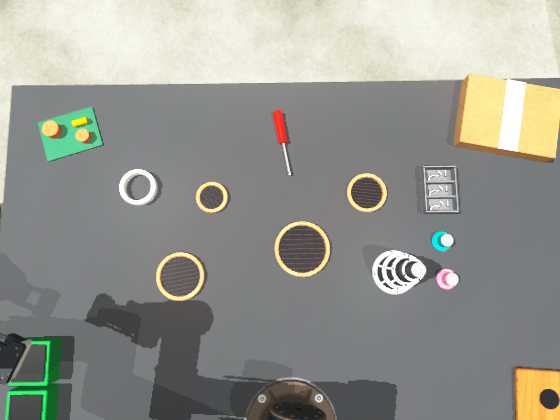

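The top view shows rings at (302,249), (181,276), (367,192) and (212,197), the stack leaning radially with its top at about (415,270), and look-alikes at (442,240) and (447,279). Next I'll refine the ring centres by silhouette.

```bash
cat >> h.py <<'E'
from scipy.optimize import least_squares
A=np.linspace(0,2*np.pi,60,endpoint=False)
def circ(x,y,z,d): return np.c_[x+d/2*np.cos(A),y+d/2*np.sin(A),np.full(60,z)]
def hullc(s,P):
    h=cv2.convexHull(proj(s,P).astype(np.float32)).reshape(-1,2);m=cv2.moments(h);return np.array([m["m10"],m["m01"]])/m["m00"],m["m00"]
E
python3 - <<'E'
from h import *
G={"ring_woofer":(.454,-.039,.152),"ring_midrange":(.39,.294,.13),"ring_tweeter":(.62,-.23,.11),"ring_supertweeter":(.608,.21,.088)}
for n in("scene","top"):
    s=snap(n);hsv=cv2.cvtColor(s["color"],cv2.COLOR_RGB2HSV)
    m=((hsv[...,1]>70)&(hsv[...,2]>110)&(hsv[...,0]>8)&(hsv[...,0]<28)).astype(np.uint8)
    cs=[c for c in cv2.findContours(m,cv2.RETR_EXTERNAL,cv2.CHAIN_APPROX_NONE)[0] if cv2.contourArea(c)>200]
    for k,(x,y,d) in G.items():
        f=lambda p,d=d:np.r_[circ(*p,0,d),circ(*p,.014,d)]
        c0=hullc(s,f((x,y)))[0]
        best=min(cs,key=lambda c:np.hypot(*(np.mean(cv2.boundingRect(c)[0:1])+cv2.boundingRect(c)[2]/2-c0[0],cv2.boundingRect(c)[1]+cv2.boundingRect(c)[3]/2-c0[1])))
        h=cv2.convexHull(best);mm=cv2.moments(h);c=np.array([mm["m10"],mm["m01"]])/mm["m00"]
        r=least_squares(lambda p:hullc(s,f(p))[0]-c,(x,y));print(n,k,np.round(r.x,4),"area ratio",round(mm["m00"]/hullc(s,f(r.x))[1],3))
    x0,y0,w,h=(340,190,130,120) if n=="top" else (100,220,130,140)
    cv2.imwrite(f"pics/stack_{n}.png",cv2.resize(s["color"][y0:y0+h,x0:x0+w,::-1],None,fx=4,fy=4,interpolation=cv2.INTER_CUBIC))
E
```

```text
scene ring_woofer [ 0.4614 -0.0402] area ratio 0.971
scene ring_midrange [0.3903 0.2943] area ratio 0.963
scene ring_tweeter [ 0.6156 -0.2234] area ratio 0.972
scene ring_supertweeter [0.6079 0.2102] area ratio 0.937
top ring_woofer [ 0.4625 -0.037 ] area ratio 1.004
top ring_midrange [0.3923 0.2971] area ratio 0.999
top ring_tweeter [ 0.6168 -0.2213] area ratio 0.989
top ring_supertweeter [0.6101 0.2128] area ratio 0.978
```

View pics/stack_top.png

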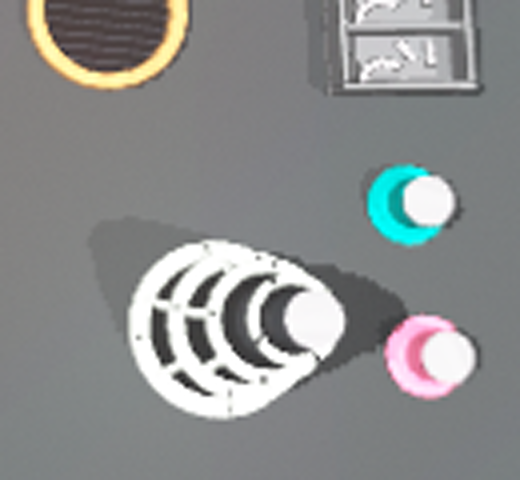

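The rings agree between cameras within 3 mm. The stack reads supertweeter top at about (418,270). I'll move towards the stack, passing over the supertweeter ring for a closer look.

play_rows(
  commands=[
    [[0,0,0,5,2.7,-1,8.7],[0,0,0,10,5.4,-2,8.7],[0,0,0,15,8.1,-3,8.7],[0,0,0,20,10.8,-4,8.7],[0,0,0,24,13,-5,8.7],[0,0,0,28,15.2,-6,8.7],[0,0,0,30,16.3,-6,8.7],[0,0,0,30,16.3,-6,8.7]],
  ],
)

```text
clock: 2.02
tool_pos: [0.4727, 0.3579, 0.2854]
orientation: [-179.9, -0.0, -23.6]
force: [1.0, 1.5, 0.1]
opening: 0.0873
gripper_force: 0.0
```

```bash
cat >> h.py <<'E'
def to(*ts):
    o=ctrl.get_obs();p=np.array(o["tool_pos"]);y=o["orientation"][2]
    T=R.from_euler('xyz',[180,0,y],degrees=True).as_matrix()
    print("pos",np.round(p,4),"rpy",np.round(o["orientation"],2),"t",round(float(o["clock"]),2),"open",round(float(o["opening"]),4),"F",np.round(o["force"],1))
    for t in ts: print(t,"-> cm",np.round(T.T@(np.array(t)-p)*100,2))
E
python3 - <<'E'
from h import *
to((.609,.21,.3),(.46,-.04,.3))
s=snap("wrist","w1.png")
t=snap("top");a=lambda u,v:[340+(u+.5)/4-.5,190+(v+.5)/4-.5]
print(atz(t,a(315,321),.206),atz(t,a(218,329),.0025))
for m in names:
    for d in ctrl.find_in(s,m)[:2]:
        x,y,w,h=d["bbox"];print(m,np.round(d["bbox"]),round(d["conf"],2),np.round(atz(s,[x+w/2,y+h/2],.014),4))
E
```

```text
pos [0.4727 0.3579 0.2854] rpy [-1.7994e+02 -1.0000e-02 -2.3570e+01] t 2.02 open 0.0873 F [1.  1.5 0.1]
(0.609, 0.21, 0.3) -> cm [18.41  8.1  -1.46]
(0.46, -0.04, 0.3) -> cm [14.75 36.97 -1.46]
[ 0.4010941  -0.29005828  0.206     ] [ 0.39560292 -0.28903564  0.0025    ]
midrange [123.   0.  98. 101.] 0.45 [0.6391 0.4154 0.014 ]
ring_woofer [540.   3.  20.  87.] 0.76 [0.4803 0.0358 0.014 ]
ring_midrange [298. 156. 112. 105.] 0.81 [0.3959 0.298  0.014 ]
ring_supertweeter [317.   2.  85.  41.] 0.73 [0.5845 0.2195 0.014 ]
tape_roll [125.   0.  95. 102.] 0.63 [0.6385 0.4143 0.014 ]
```

View pics/w1.png

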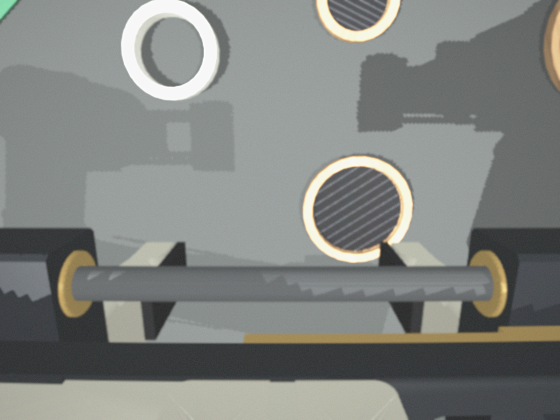

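The wrist view shows the midrange ring at (357,208), the tape at (172,50), and the supertweeter ring cut off at the top (358,10). Next, on to the stack.

play_rows(
  commands=[
    [[0,0,0,2,3.8,0,8.7],[0,0,0,4,7.6,0,8.7],[0,0,0,6,11.4,0,8.7],[0,0,0,8,15.2,0,8.7],[0,0,0,10,19,0,8.7],[0,0,0,12,22.8,0,8.7],[0,0,0,14,26.6,0,8.7],[0,0,0,16,30,0,8.7]],
  ],
)

```text
clock: 3.28
tool_pos: [0.4971, 0.0258, 0.2849]
orientation: [-180.0, -0.0, -23.5]
force: [1.0, 0.8, -1.2]
opening: 0.0871
gripper_force: 0.0
```

play_rows(
  commands=[
    [[0,0,0,-0.5,4,0,8.7],[0,0,0,-1,8,0,8.7],[0,0,0,-1.5,12,0,8.7],[0,0,0,-2,16,0,8.7],[0,0,0,-2.5,20,0,8.7],[0,0,0,-3,24,0,8.7],[0,0,0,-3.5,27,0,8.7],[0,0,0,-4,29,0,8.7]],
  ],
)

```text
clock: 3.95
tool_pos: [0.3434, -0.2241, 0.2848]
orientation: [180.0, -0.0, -23.6]
force: [0.6, 0.1, 0.2]
opening: 0.0872
gripper_force: 0.0
```

```bash
python3 - <<'E'
from h import *
to((.40,-.29,.25))
s=snap("wrist","w2.png")
for m in names[:4]:
    for d in ctrl.find_in(s,m)[:2]:
        x,y,w,h=d["bbox"];print(m,np.round(d["bbox"]),round(d["conf"],2))
print(proj(s,[(.401,-.29,.206),(.396,-.289,.0025)]))
E
```

```text
pos [ 0.3434 -0.2241  0.2848] rpy [ 1.800e+02 -4.000e-02 -2.363e+01] t 3.95 open 0.0872 F [0.6 0.1 0.2]
(0.4, -0.29, 0.25) -> cm [7.83 3.77 3.48]
woofer [267.  60.  83.  98.] 0.58
midrange [271.  53.  84.  98.] 0.91
tweeter [284.  49.  85.  92.] 0.72
supertweeter [298.  51.  78.  76.] 0.86
supertweeter [416.  44.  53.  49.] 0.81
[[343.46941268  88.57395186]
 [315.80043614 103.49608977]]
```

View pics/w2.png

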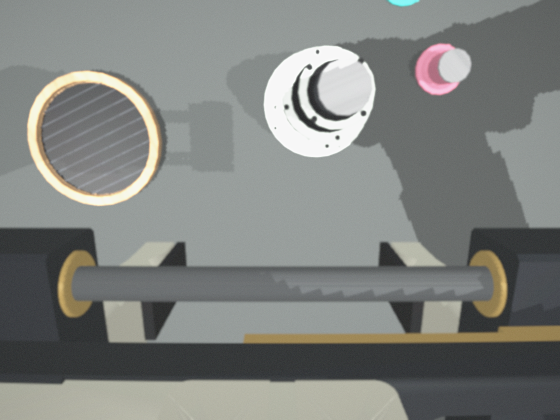

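View pics/stack_scene.png

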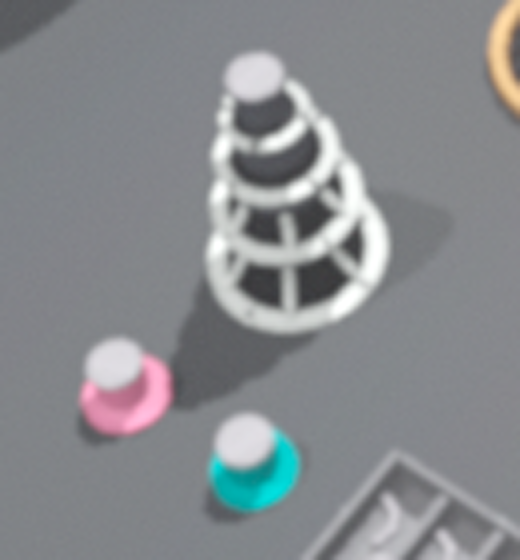

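The wrist view has the top magnet centred at about (345,88), where (343.5,88.6) was predicted from the top camera. So the supertweeter's axis is at about (0.4015,-0.290). Now I'll descend and grip.

play_rows(
  commands=[
    [[0,0,0,3.5,1.6,0,8.7],[0,0,0,7,3.3,1,8.7],[0,0,0,7.9,3.7,3.5,8.7],[0,0,0,7.9,3.7,6.5,8.7],[0,0,0,7.9,3.7,9,8.7],[0,0,0,7.9,3.7,10.5,8.7],[0,0,0,7.9,3.7,11,8.7],[0,0,0,7.9,3.7,11,8.7]],
  ],
)

```text
clock: 4.87
tool_pos: [0.4025, -0.2871, 0.1733]
orientation: [180.0, 0.2, -23.5]
force: [0.4, -0.2, 0.5]
opening: 0.0868
gripper_force: 0.0
```

play_rows(
  commands=[
    [[0,0,0,0,0,0,5],[0,0,0,0,0,0,4],[0,0,0,0,0,0,3.4],[0,0,0,0,0,0,3],[0,0,0,0,0,0,2.5],[0,0,0,0,0,0,2.5],[0,0,0,0,0,0,2.5],[0,0,0,0,0,0,2.5]],
  ],
)

```text
clock: 5.53
tool_pos: [0.4024, -0.2881, 0.1746]
orientation: [180.0, -0.0, -23.6]
force: [-0.0, -1.8, -0.2]
opening: 0.0392
gripper_force: 0.2
```

play_rows(
  commands=[
    [[0,0,0,0,0,0,2],[0,0,0,0,0,0,2],[0,0,0,0,0,0,2],[0,0,0,0,0,0,2]],
  ],
)

```text
clock: 5.87
tool_pos: [0.4024, -0.2882, 0.1746]
orientation: [180.0, -0.0, -23.6]
force: [-1.7, -1.3, 0.8]
opening: 0.0338
gripper_force: 30.0
```

play_rows(
  commands=[
    [[0,0,0,0,0,-0.5,2],[0,0,0,0,0,-1.5,2],[0,0,0,0,0,-3,2],[0,0,0,0,-1,-4.5,2],[0,0,0,0,-3,-5.5,2],[0,0,0,0,-6,-6,2],[0,0,0,0,-9.5,-6,2],[0,0,0,-0.2,-13,-6,2]],
  ],
)

```text
clock: 6.53
tool_pos: [0.4534, -0.167, 0.2359]
orientation: [-179.9, -0.1, -23.7]
force: [0.6, 0.2, -2.0]
opening: 0.0334
gripper_force: 30.0
```

play_rows(
  commands=[
    [[0,0,0,-0.1,-4,0,2],[0,0,0,-0.2,-8,0,2],[0,0,0,-0.3,-12,0,2],[0,0,0,-0.4,-16,0,2],[0,0,0,-0.5,-20,0,2],[0,0,0,-0.6,-24,0,2],[0,0,0,-0.7,-27,0,2],[0,0,0,-0.8,-29,0,2]],
  ],
)

```text
clock: 7.2
tool_pos: [0.5623, 0.1039, 0.235]
orientation: [-180.0, -0.0, -23.5]
force: [0.1, 0.5, -1.3]
opening: 0.0333
gripper_force: 30.0
```

```bash
cat >> h.py <<'E'
RD={"ring_woofer":.152,"ring_midrange":.13,"ring_tweeter":.11,"ring_supertweeter":.088}
def ring(s,k,g):
    hsv=cv2.cvtColor(s["color"],cv2.COLOR_RGB2HSV);d=RD[k]
    m=((hsv[...,1]>40)&(hsv[...,2]>110)&(hsv[...,0]>8)&(hsv[...,0]<30)).astype(np.uint8)
    f=lambda p:np.r_[circ(*p,0,d),circ(*p,.014,d)]
    c0,a0=hullc(s,f(g))
    for c in cv2.findContours(m,cv2.RETR_EXTERNAL,cv2.CHAIN_APPROX_NONE)[0]:
        h=cv2.convexHull(c);mm=cv2.moments(h)
        if mm["m00"]<.5*a0: continue
        q=np.array([mm["m10"],mm["m01"]])/mm["m00"]
        if np.hypot(*(q-c0))<40:
            r=least_squares(lambda p:hullc(s,f(p))[0]-q,g);print(k,np.round(r.x,4),"area",round(mm["m00"]/hullc(s,f(r.x))[1],3))
E
python3 - <<'E'
from h import *
to((.609,.2115,.1),(.609,.2115,.0175))
s=snap("wrist","w3.png")
ring(s,"ring_supertweeter",(.609,.2115));ring(s,"ring_midrange",(.392,.297))
E
```

```text
pos [0.5623 0.1039 0.235 ] rpy [-1.7997e+02 -2.0000e-02 -2.3490e+01] t 7.2 open 0.0333 F [ 0.1  0.5 -1.3]
(0.609, 0.2115, 0.1) -> cm [-1.000e-02 -1.173e+01  1.350e+01]
(0.609, 0.2115, 0.0175) -> cm [-1.000e-02 -1.173e+01  2.175e+01]
ring_supertweeter [0.6085 0.2133] area 0.573
ring_supertweeter [0.6133 0.2067] area 0.833
```

View pics/w3.png

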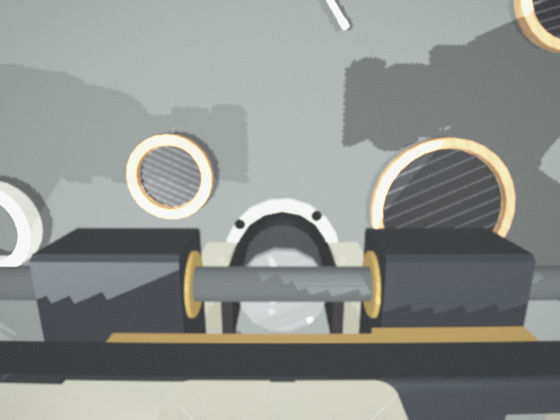

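The wrist view shows the supertweeter ring centred at about (170,176) and the woofer ring at about (443,208). The supertweeter is held upright.

```bash
python3 - <<'E'
from h import *
to((.609,.2115,.1),(.609,.2115,.0175))
s=snap("wrist")
for d in ctrl.find_in(s,"ring_supertweeter")[:2]:
    b=d["bbox"];print(b,d["conf"])
f=lambda p:np.r_[circ(*p,0,.088),circ(*p,.014,.088)]
P=proj(s,f((.609,.2115)));print(P.min(0),P.max(0))
E
```

```text
pos [0.5633 0.1056 0.2346] rpy [-1.7995e+02 -3.0000e-02 -2.3450e+01] t 7.25 open 0.0331 F [2.6 2.  0.3]
(0.609, 0.2115, 0.1) -> cm [ -0.02 -11.53  13.46]
(0.609, 0.2115, 0.0175) -> cm [-2.000e-02 -1.153e+01  2.171e+01]
[131.5, 135.7, 87.8, 81.2] 0.83
[127.51570413 133.13443168] [215.12869649 218.4776248 ]
```

play_rows(
  commands=[
    [[0,0,0,0,-3,2,2],[0,0,0,0,-6,4.5,2],[0,0,0,0,-9,7.5,2],[0,0,0,0,-10.8,10.5,2],[0,0,0,0,-11.6,13,2],[0,0,0,0,-11.6,14,2],[0,0,0,0,-11.6,14,2],[0,0,0,0,-11.6,14,2]],
  ],
)

```text
clock: 8.02
tool_pos: [0.6078, 0.206, 0.0952]
orientation: [180.0, -0.0, -23.6]
force: [-0.0, 0.0, -0.6]
opening: 0.0336
gripper_force: 30.0
```

```bash
python3 - <<'E'
from h import *
to((.609,.2115,.0175))
E
```

```text
pos [0.6078 0.206  0.0952] rpy [179.96  -0.   -23.63] t 8.02 open 0.0336 F [-0.   0.  -0.6]
(0.609, 0.2115, 0.0175) -> cm [-0.11 -0.55  7.77]
```

play_rows(
  commands=[
    [[0,0,0,-0.1,-0.5,2,2],[0,0,0,-0.1,-0.5,4,2],[0,0,0,-0.1,-0.5,5.5,2],[0,0,0,-0.1,-0.5,6.7,2],[0,0,0,-0.1,-0.5,7.3,2],[0,0,0,-0.1,-0.5,7.6,2],[0,0,0,-0.1,-0.5,7.8,2],[0,0,0,-0.1,-0.5,7.8,2]],
  ],
)

```text
clock: 8.68
tool_pos: [0.6094, 0.2122, 0.0173]
orientation: [-179.9, -0.0, -23.6]
force: [-0.1, -0.2, -1.2]
opening: 0.0334
gripper_force: 30.0
```

play_rows(
  commands=[
    [[0,0,0,0,0,0.05,2],[0,0,0,0,0,0.05,2]],
  ],
)

```text
clock: 8.85
tool_pos: [0.6093, 0.2124, 0.0168]
orientation: [-179.9, -0.0, -23.6]
force: [-0.4, 0.9, -1.2]
opening: 0.0336
gripper_force: 30.0
```

play_rows(
  commands=[
    [[0,0,0,0,0,0.03,2],[0,0,0,0,0,0.03,3.6],[0,0,0,0,0,0.03,4.5],[0,0,0,0,0,0.03,6],[0,0,0,0,0,0.03,6],[0,0,0,0,0,0.03,6],[0,0,0,0,0,0.03,6],[0,0,0,0,0,0.03,6]],
  ],
)

```text
clock: 9.52
tool_pos: [0.6089, 0.2121, 0.0156]
orientation: [180.0, 0.0, -23.6]
force: [0.4, 0.5, -0.6]
opening: 0.0597
gripper_force: 0.0
```

play_rows(
  commands=[
    [[0,0,0,0,0,-1,6],[0,0,0,0,0,-3,6],[0,0,0,0,0,-6,7],[0,0,0,0,0,-10,8.7],[0,0,0,0,0,-13,8.7],[0,0,0,0,2,-16,8.7],[0,0,0,0,6,-18,8.7],[0,0,0,0,10,-20,8.7]],
  ],
)

```text
clock: 10.18
tool_pos: [0.5709, 0.1253, 0.2152]
orientation: [-179.9, -0.1, -23.5]
force: [1.1, -0.4, -0.0]
opening: 0.0862
gripper_force: 0.0
```

```bash
python3 - <<'E'
from h import *
to((.4015,-.29,.25),(.616,-.222,.2))
s=snap("top")
# stack edges overlay check of tweeter axis from top crop
cv2.imwrite("pics/t2.png",np.hstack([cv2.resize(s["color"][y:y+90,x:x+90,::-1],None,fx=4,fy=4,interpolation=cv2.INTER_CUBIC) for x,y in((350,225),(167,152))]))
q=lambda p:(proj(s,[p])[0])
print("tw top pred",q((.4,-.29,.164)),"sup ring",q((.609,.2115,.014)),"sup top",q((.609,.212,.048)))
E
```

```text
pos [0.5709 0.1253 0.2152] rpy [-1.7991e+02 -8.0000e-02 -2.3500e+01] t 10.18 open 0.0862 F [ 1.1 -0.4 -0. ]
(0.4015, -0.29, 0.25) -> cm [ 1.03 44.84 -3.48]
(0.616, -0.222, 0.2) -> cm [17.99 30.05  1.52]
tw top pred [412.63379113 270.33550328] sup ring [211.60900333 196.9100015 ] sup top [209.40086    194.77507832]
```

View pics/t2.png

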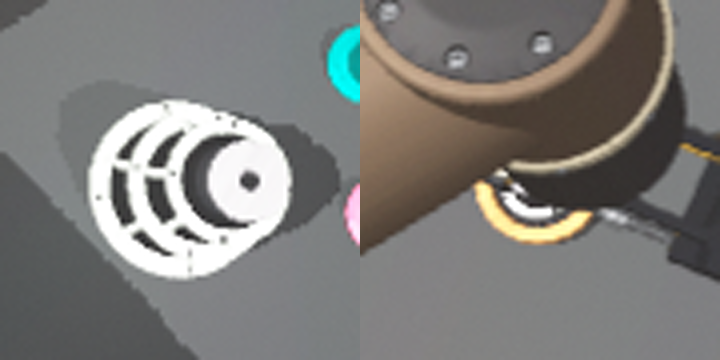

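The tweeter's top centre is at (412.6,270.1), against (412.6,270.3) predicted, so its axis is (0.400,-0.290). On to the tweeter.

play_rows(
  commands=[
    [[0,0,0,0.1,4,0,8.7],[0,0,0,0.2,8,-0.5,8.7],[0,0,0,0.3,12,-1,8.7],[0,0,0,0.4,16,-1.5,8.7],[0,0,0,0.5,20,-1.5,8.7],[0,0,0,0.6,24,-1.5,8.7],[0,0,0,0.7,28,-1.5,8.7],[0,0,0,0.8,32,-1.5,8.7]],
  ],
)

```text
clock: 10.9
tool_pos: [0.4491, -0.1725, 0.2291]
orientation: [-180.0, -0.1, -23.6]
force: [1.2, 0.4, -0.3]
opening: 0.0871
gripper_force: 0.0
```

play_rows(
  commands=[
    [[0,0,0,0.1,4,0,8.7],[0,0,0,0.1,8,0,8.7],[0,0,0,0.1,11,0,8.7],[0,0,0,0.1,12.4,0.5,8.7],[0,0,0,0.1,12.4,1.5,8.7],[0,0,0,0.1,12.4,2.5,8.7],[0,0,0,0.1,12.4,3,8.7],[0,0,0,0.1,12.4,3,8.7]],
  ],
)

```text
clock: 11.57
tool_pos: [0.4011, -0.284, 0.1966]
orientation: [180.0, 0.1, -23.6]
force: [-0.2, -0.1, 0.3]
opening: 0.0868
gripper_force: 0.0
```

```bash
python3 - <<'E'
from h import *
to((.4,-.29,.134))
s=snap("wrist","w4.png")
for k,g in (("ring_tweeter",(.616,-.222)),("ring_woofer",(.462,-.0385))): 
    ring(s,k,g);print([np.round(d["bbox"]) for d in ctrl.find_in(s,k)[:2]]);P=proj(s,np.r_[circ(*g,0,RD[k]),circ(*g,.014,RD[k])]);print(P.min(0),P.max(0)-P.min(0))
E
```

```text
pos [ 0.4011 -0.284   0.1966] rpy [ 1.800e+02  1.400e-01 -2.355e+01] t 11.57 open 0.0868 F [-0.2 -0.1  0.3]
(0.4, -0.29, 0.134) -> cm [0.14 0.59 6.26]
[array([231., 124., 122.,  58.]), array([ 51.,   0., 131.,  50.])]
[ 44.03466036 -95.75944973] [135.99169666 147.66247677]
[array([  0., 151., 111., 112.])]
[-51.74039972 146.40712457] [160.48952129 151.32571171]
```

play_rows(
  commands=[
    [[0,0,0,0.1,0.5,1.5,8.7],[0,0,0,0.1,0.5,3.5,8.7],[0,0,0,0.1,0.5,5,8.7],[0,0,0,0.1,0.5,6,7.5],[0,0,0,0.1,0.5,6.3,6.5],[0,0,0,0.1,0.5,6.3,5.6],[0,0,0,0.1,0.5,6.3,5.2],[0,0,0,0.1,0.5,6.3,5.2]],
  ],
)

```text
clock: 12.38
tool_pos: [0.4013, -0.2901, 0.136]
orientation: [-180.0, -0.1, -23.6]
force: [1.5, 0.4, 0.5]
opening: 0.059
gripper_force: 0.0
```

play_rows(
  commands=[
    [[0,0,0,0,0.1,0,4.8],[0,0,0,0,0.1,0,4],[0,0,0,0,0.1,0,3.5],[0,0,0,0,0.1,0,3.5],[0,0,0,0,0.1,0,3.5],[0,0,0,0,0.1,0,3.5],[0,0,0,0,0.1,0,3.5]],
  ],
)

```text
clock: 12.97
tool_pos: [0.4006, -0.291, 0.1357]
orientation: [-180.0, -0.1, -23.6]
force: [-0.3, 2.0, 5.9]
opening: 0.0476
gripper_force: 30.0
```

play_rows(
  commands=[
    [[0,0,0,0,0,-0.5,3.5],[0,0,0,0,0,-1.5,3.5],[0,0,0,0,0,-3,3.5],[0,0,0,0,-1,-4.5,3.5],[0,0,0,0,-3,-5.5,3.5],[0,0,0,1,-6,-6,3.5],[0,0,0,2,-9,-6,3.5],[0,0,0,3,-11,-6,3.5]],
  ],
)

```text
clock: 13.63
tool_pos: [0.4726, -0.2005, 0.1962]
orientation: [-180.0, -0.1, -23.6]
force: [-0.1, -0.8, -2.0]
opening: 0.0475
gripper_force: 30.0
```

play_rows(
  commands=[
    [[0,0,0,1.5,-2,0,3.5],[0,0,0,3,-3,0,3.5],[0,0,0,4,-4,0,3.5],[0,0,0,4,-4,0,3.5],[0,0,0,4,-4,0,3.5]],
  ],
)

```text
clock: 14.05
tool_pos: [0.5242, -0.1813, 0.1946]
orientation: [180.0, 0.1, -23.6]
force: [0.5, -0.2, -1.4]
opening: 0.0477
gripper_force: 30.0
```

```bash
python3 - <<'E'
from h import *
to((.616,-.222,.1),(.616,-.222,.022))
s=snap("wrist","w5.png")
for k,g in (("ring_tweeter",(.616,-.222)),): 
    ring(s,k,g);print([np.round(d["bbox"]) for d in ctrl.find_in(s,k)[:2]]);P=proj(s,np.r_[circ(*g,0,RD[k]),circ(*g,.014,RD[k])]);print(P.min(0),P.max(0)-P.min(0))
E
```

```text
pos [ 0.5242 -0.1813  0.1946] rpy [ 1.7997e+02  8.0000e-02 -2.3580e+01] t 14.05 open 0.0477 F [ 0.5 -0.2 -1.4]
(0.616, -0.222, 0.1) -> cm [10.04  0.06  9.46]
(0.616, -0.222, 0.022) -> cm [10.04  0.06 17.26]
ring_tweeter [ 0.6159 -0.2222] area 1.01
[array([220.,   0., 124., 135.])]
[218.621931    -0.58016778] [128.09104709 134.75100319]
```

View pics/w5.png

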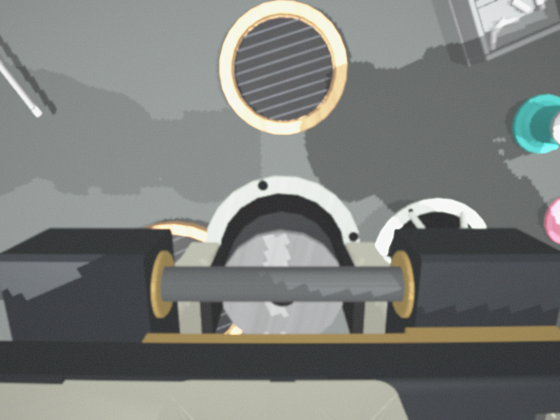

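The tweeter ring, at (283,67), fits (0.616,-0.222) exactly, and the tweeter is held level. Place it.

play_rows(
  commands=[
    [[0,0,0,1.5,0,1,3.5],[0,0,0,4,0,3,3.5],[0,0,0,7,0,5.5,3.5],[0,0,0,9,0.1,8.5,3.5],[0,0,0,10,0.1,11,3.5],[0,0,0,10.1,0.1,13,3.5],[0,0,0,10.1,0.1,14,3.5],[0,0,0,10.1,0.1,14,3.5]],
  ],
)

```text
clock: 14.82
tool_pos: [0.6139, -0.223, 0.0523]
orientation: [179.9, 0.3, -23.7]
force: [-0.4, 0.2, -2.7]
opening: 0.0475
gripper_force: 30.0
```

```bash
python3 - <<'E'
from h import *
to((.616,-.222,.022))
E
```

```text
pos [ 0.6139 -0.223   0.0523] rpy [179.92   0.29 -23.67] t 14.82 open 0.0475 F [-0.4  0.2 -2.7]
(0.616, -0.222, 0.022) -> cm [ 0.15 -0.18  3.03]
```

play_rows(
  commands=[
    [[0,0,0,0.1,-0.1,1,3.5],[0,0,0,0.1,-0.1,2,3.5],[0,0,0,0.1,-0.1,2.6,3.5],[0,0,0,0.1,-0.1,2.9,3.5],[0,0,0,0.1,-0.1,2.9,3.5],[0,0,0,0.1,-0.1,2.9,3.5]],
  ],
)

```text
clock: 15.32
tool_pos: [0.6179, -0.2222, 0.0264]
orientation: [-180.0, -0.0, -23.6]
force: [0.0, 0.1, -2.6]
opening: 0.0478
gripper_force: 30.0
```

```bash
python3 - <<'E'
from h import *
to((.616,-.222,.0217))
E
```

```text
pos [ 0.6179 -0.2222  0.0264] rpy [-1.800e+02 -2.000e-02 -2.358e+01] t 15.32 open 0.0478 F [ 0.   0.1 -2.6]
(0.616, -0.222, 0.0217) -> cm [-0.19  0.06  0.47]
```

play_rows(
  commands=[
    [[0,0,0,-0.1,0,0.2,3.5],[0,0,0,-0.2,0,0.35,3.5],[0,0,0,-0.2,0,0.45,3.5],[0,0,0,-0.2,0,0.48,3.5],[0,0,0,-0.2,0,0.48,3.5]],
  ],
)

```text
clock: 15.73
tool_pos: [0.6159, -0.2214, 0.0218]
orientation: [180.0, -0.0, -23.6]
force: [-3.2, 2.2, 4.9]
opening: 0.0475
gripper_force: 30.0
```

play_rows(
  commands=[
    [[0,0,0,0,0,0,5],[0,0,0,0,0,0,6],[0,0,0,0,0,0,7],[0,0,0,0,0,0,7],[0,0,0,0,0,0,7],[0,0,0,0,0,0,7],[0,0,0,0,0,0,7]],
  ],
)

```text
clock: 16.32
tool_pos: [0.616, -0.2215, 0.0211]
orientation: [180.0, 0.0, -23.6]
force: [-0.2, -0.9, -0.1]
opening: 0.0699
gripper_force: 0.0
```

play_rows(
  commands=[
    [[0,0,0,0,0,-1,7],[0,0,0,0,0,-3,7],[0,0,0,0,0,-6,8.7],[0,0,0,-1,0,-9,8.7],[0,0,0,-4,1,-12,8.7],[0,0,0,-7,3,-14,8.7],[0,0,0,-10,5,-15,8.7],[0,0,0,-11,5,-15,8.7]],
  ],
)

```text
clock: 16.98
tool_pos: [0.4921, -0.2242, 0.1751]
orientation: [-179.9, -0.2, -23.7]
force: [-1.4, -0.0, -0.0]
opening: 0.0869
gripper_force: 0.0
```

```bash
python3 - <<'E'
from h import *
to((.3985,-.29,.1))
w=snap("wrist");s=snap("top")
c=lambda i,x,y:cv2.resize(i["color"][max(y,0):y+90,max(x,0):x+90,::-1],(360,360),interpolation=cv2.INTER_CUBIC)
q=lambda p:proj(s,[p])[0]
m=q((.399,-.29,.12));print("mid top pred",m)
pw=proj(w,[(.616,-.2215,.03)])[0];print("tw in wrist",pw)
ims=[c(s,350,225),c(s,330,150),cv2.resize(w["color"][:,:,::-1],(480,360))]
cv2.imwrite("pics/t3.png",cv2.resize(np.hstack(ims),(800,240)) if 0 else np.vstack([np.hstack(ims[:2]),cv2.resize(w["color"][:200,:,::-1],(720,257))])[:600])
E
```

```text
pos [ 0.4921 -0.2242  0.1751] rpy [-179.93   -0.23  -23.65] t 16.98 open 0.0869 F [-1.4 -0.  -0. ]
(0.3985, -0.29, 0.1) -> cm [-5.94  9.78  7.51]
mid top pred [407.13162211 270.7187547 ]
tw in wrist [213.84271468  49.08655132]
```

View pics/t3.png

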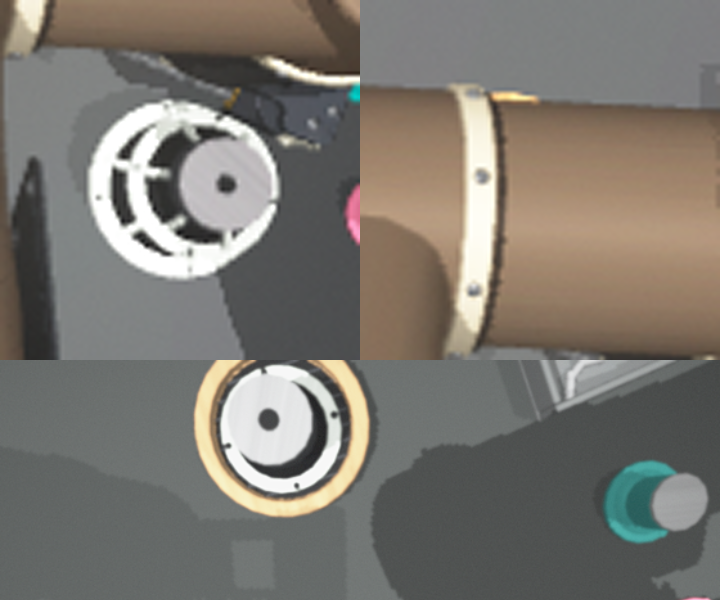

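The tweeter sits flat and centred in its ring. The midrange's top centre at (406.7,270.9) gives an axis of about (0.3985,-0.2895).

play_rows(
  commands=[
    [[0,0,0,-2,3,0,8.7],[0,0,0,-4,6,0,8.7],[0,0,0,-5.5,8.5,0,8.7],[0,0,0,-5.9,9.6,0.5,8.7],[0,0,0,-5.9,9.6,1.5,8.7],[0,0,0,-5.9,9.6,2,8.7],[0,0,0,-5.9,9.6,2,8.7]],
  ],
)

```text
clock: 17.67
tool_pos: [0.4028, -0.2873, 0.1496]
orientation: [180.0, 0.1, -23.6]
force: [0.1, 0.6, 0.1]
opening: 0.0871
gripper_force: 0.0
```

```bash
python3 - <<'E'
from h import *
to((.3985,-.2895,.09))
E
```

```text
pos [ 0.4028 -0.2873  0.1496] rpy [ 1.7999e+02  1.5000e-01 -2.3600e+01] t 17.67 open 0.0871 F [0.1 0.6 0.1]
(0.3985, -0.2895, 0.09) -> cm [-0.3   0.38  5.96]
```

play_rows(
  commands=[
    [[0,0,0,-0.3,0.3,1.5,8.7],[0,0,0,-0.3,0.3,3.5,8.7],[0,0,0,-0.3,0.3,5,8.7],[0,0,0,-0.3,0.3,5.7,8.7],[0,0,0,-0.3,0.3,5.9,7.5],[0,0,0,-0.3,0.3,5.9,6.5],[0,0,0,-0.3,0.3,5.9,6.2],[0,0,0,-0.3,0.3,5.9,6]],
  ],
)

```text
clock: 18.33
tool_pos: [0.3995, -0.2893, 0.093]
orientation: [-180.0, -0.1, -23.6]
force: [-0.2, -0.8, 0.0]
opening: 0.0656
gripper_force: 0.0
```

play_rows(
  commands=[
    [[0,0,0,0,0,0,5.5],[0,0,0,0,0,0,5],[0,0,0,0,0,0,4.5],[0,0,0,0,0,0,4.5],[0,0,0,0,0,0,4.5],[0,0,0,0,0,0,4.5]],
  ],
)

```text
clock: 18.83
tool_pos: [0.3993, -0.2893, 0.0929]
orientation: [-180.0, -0.1, -23.6]
force: [-0.7, 2.1, 6.7]
opening: 0.0575
gripper_force: 30.0
```

play_rows(
  commands=[
    [[0,0,0,0,0,-0.5,4.5],[0,0,0,0,0,-1.5,4.5],[0,0,0,0,0,-3,4.5],[0,0,0,0,-1,-4.5,4.5],[0,0,0,0,-3,-6,4.5],[0,0,0,-0.3,-6,-7,4.5],[0,0,0,-0.6,-9.5,-7.5,4.5],[0,0,0,-0.9,-13,-7.5,4.5]],
  ],
)

```text
clock: 19.5
tool_pos: [0.4429, -0.1655, 0.169]
orientation: [-180.0, -0.1, -23.7]
force: [1.5, -0.1, -3.7]
opening: 0.0574
gripper_force: 30.0
```

play_rows(
  commands=[
    [[0,0,0,-0.3,-3.5,0,4.5],[0,0,0,-0.6,-7,0,4.5],[0,0,0,-0.9,-10.5,0,4.5],[0,0,0,-1.2,-14,0,4.5],[0,0,0,-2.5,-17,0,4.5],[0,0,0,-5,-19.5,0,4.5],[0,0,0,-8,-22,0,4.5],[0,0,0,-11,-24,0,4.5]],
  ],
)

```text
clock: 20.17
tool_pos: [0.4369, 0.0991, 0.1673]
orientation: [180.0, 0.0, -23.6]
force: [0.7, 0.7, -3.3]
opening: 0.0572
gripper_force: 30.0
```

play_rows(
  commands=[
    [[0,0,0,-3,-2.2,0,4.5],[0,0,0,-6,-4.4,0,4.5],[0,0,0,-9,-6.6,0,4.5],[0,0,0,-12,-9,0,4.5],[0,0,0,-15,-11.5,0,4.5],[0,0,0,-17,-14,0,4.5],[0,0,0,-18,-15,0,4.5],[0,0,0,-18,-15,0,4.5]],
  ],
)

```text
clock: 20.83
tool_pos: [0.3319, 0.3097, 0.1676]
orientation: [-180.0, 0.0, -23.4]
force: [0.4, 0.1, -2.9]
opening: 0.0573
gripper_force: 30.0
```

```bash
python3 - <<'E'
from h import *
to((.392,.297,.1),(.392,.297,.033))
s=snap("wrist","w6.png")
for k,g in (("ring_midrange",(.392,.297)),): 
    ring(s,k,g);print([np.round(d["bbox"]) for d in ctrl.find_in(s,k)[:2]]);P=proj(s,np.r_[circ(*g,0,RD[k]),circ(*g,.014,RD[k])]);print(P.min(0),P.max(0)-P.min(0))
E
```

```text
pos [0.3319 0.3097 0.1676] rpy [-179.96    0.    -23.43] t 20.83 open 0.0573 F [ 0.4  0.1 -2.9]
(0.392, 0.297, 0.1) -> cm [ 6.02 -1.22  6.76]
(0.392, 0.297, 0.033) -> cm [ 6.02 -1.22 13.46]
ring_midrange [0.3969 0.2936] area 0.892
[array([188.,  32., 160., 142.])]
[187.32267524  32.2299764 ] [159.66892241 163.79854193]
```

View pics/w6.png

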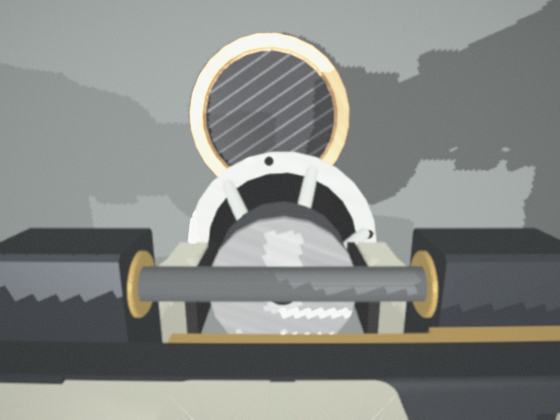

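The midrange ring's left, top and width (188,32,160) match the prediction for (0.392,0.297), and the midrange is held level. Lowering.

play_rows(
  commands=[
    [[0,0,0,1.5,-0.3,0.5,4.5],[0,0,0,3.5,-0.7,2,4.5],[0,0,0,5,-1,4,4.5],[0,0,0,5.8,-1.2,6,4.5],[0,0,0,6,-1.2,8,4.5],[0,0,0,6,-1.2,9.5,4.5],[0,0,0,6,-1.2,10,4.5],[0,0,0,6,-1.2,10,4.5]],
  ],
)

```text
clock: 21.6
tool_pos: [0.3924, 0.2921, 0.0662]
orientation: [179.8, 0.0, -23.7]
force: [0.6, -0.3, -3.9]
opening: 0.0576
gripper_force: 30.0
```

```bash
python3 - <<'E'
from h import *
to((.392,.297,.033))
E
```

```text
pos [0.3924 0.2921 0.0662] rpy [ 1.7981e+02  3.0000e-02 -2.3690e+01] t 21.6 open 0.0576 F [ 0.6 -0.3 -3.9]
(0.392, 0.297, 0.033) -> cm [-0.23 -0.43  3.32]
```

play_rows(
  commands=[
    [[0,0,0,-0.2,-0.4,1,4.5],[0,0,0,-0.2,-0.4,2,4.5],[0,0,0,-0.2,-0.4,2.6,4.5],[0,0,0,-0.2,-0.4,2.8,4.5],[0,0,0,-0.2,-0.4,2.8,4.5],[0,0,0,-0.2,-0.4,2.8,4.5]],
  ],
)

```text
clock: 22.1
tool_pos: [0.3925, 0.2988, 0.0396]
orientation: [-180.0, -0.0, -23.6]
force: [0.0, -0.2, -3.5]
opening: 0.0577
gripper_force: 30.0
```

```bash
python3 - <<'E'
from h import *
to((.392,.297,.0329))
E
```

```text
pos [0.3925 0.2988 0.0396] rpy [-1.7997e+02 -1.0000e-02 -2.3580e+01] t 22.1 open 0.0577 F [ 0.  -0.2 -3.5]
(0.392, 0.297, 0.0329) -> cm [0.03 0.19 0.67]
```

play_rows(
  commands=[
    [[0,0,0,0,0.1,0.3,4.5],[0,0,0,0,0.2,0.5,4.5],[0,0,0,0,0.2,0.62,4.5],[0,0,0,0,0.2,0.68,4.5],[0,0,0,0,0.2,0.68,4.5],[0,0,0,0,0.2,0.68,4.5]],
  ],
)

```text
clock: 22.6
tool_pos: [0.3914, 0.2964, 0.0329]
orientation: [180.0, -0.0, -23.6]
force: [-3.5, -2.2, 4.9]
opening: 0.0572
gripper_force: 30.0
```

play_rows(
  commands=[
    [[0,0,0,0,0,0,6],[0,0,0,0,0,0,7],[0,0,0,0,0,0,8],[0,0,0,0,0,0,8],[0,0,0,0,0,0,8],[0,0,0,0,0,0,8],[0,0,0,0,0,0,8]],
  ],
)

```text
clock: 23.18
tool_pos: [0.3916, 0.2967, 0.0324]
orientation: [-180.0, -0.0, -23.6]
force: [0.7, -0.2, -0.5]
opening: 0.0796
gripper_force: 0.0
```

play_rows(
  commands=[
    [[0,0,0,0,0,-1,8],[0,0,0,0,0,-3,8.7],[0,0,0,0,0,-6,8.7],[0,0,0,0,0,-9,8.7],[0,0,0,2,1.5,-11,8.7],[0,0,0,5,4,-12,8.7],[0,0,0,8,6.5,-12,8.7],[0,0,0,11,9,-12,8.7]],
  ],
)

```text
clock: 23.85
tool_pos: [0.4571, 0.1694, 0.1536]
orientation: [-179.9, -0.1, -23.5]
force: [0.7, 0.7, -1.1]
opening: 0.0872
gripper_force: 0.0
```

```bash
python3 - <<'E'
from h import *
to((.5,0,.17),(.3965,-.2893,.13))
s=snap("top")
c=lambda x,y:cv2.resize(s["color"][y:y+90,x:x+90,::-1],(360,360),interpolation=cv2.INTER_CUBIC)
q=lambda p:proj(s,[p])[0]
print(q((.3965,-.2893,.066)),q((.392,.297,.06)),q((.392,.297,.014)))
cv2.imwrite("pics/t4.png",np.hstack([c(350,225),c(135,230)]))
E
```

```text
pos [0.4571 0.1694 0.1536] rpy [-1.7985e+02 -6.0000e-02 -2.3500e+01] t 23.85 open 0.0872 F [ 0.7  0.7 -1.1]
(0.5, 0, 0.17) -> cm [10.69 13.83 -1.64]
(0.3965, -0.2893, 0.13) -> cm [12.74 44.48  2.36]
[400.73195153 271.64785442] [175.28390347 276.24959595] [179.45352998 275.9913378 ]
```

View pics/t4.png

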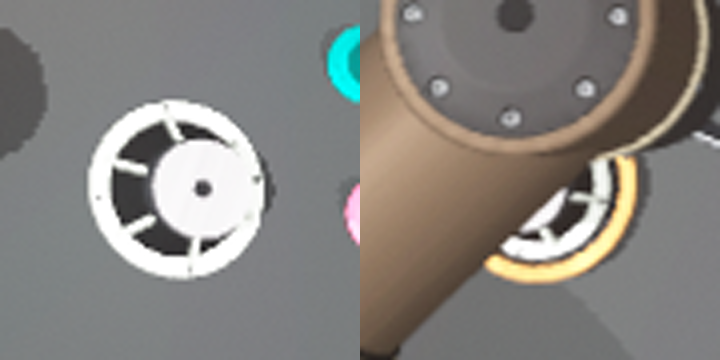

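The woofer's top centre is at (400.4,271.6), as predicted for (0.3965,-0.2893), and the midrange sits inside its ring. I'll approach the woofer.

play_rows(
  commands=[
    [[0,0,0,2.5,3,0,8.7],[0,0,0,5,6,0,8.7],[0,0,0,7,9.5,0,8.7],[0,0,0,9,13,0,8.7],[0,0,0,10.5,16.8,0,8.7],[0,0,0,11.5,20.7,0,8.7],[0,0,0,12,24.7,0,8.7],[0,0,0,12.4,28.7,0,8.7]],
  ],
)

```text
clock: 24.57
tool_pos: [0.4545, -0.1443, 0.1523]
orientation: [180.0, -0.0, -23.6]
force: [1.5, -0.2, -1.0]
opening: 0.0869
gripper_force: 0.0
```

play_rows(
  commands=[
    [[0,0,0,0.2,4,0,8.7],[0,0,0,0.3,8,0,8.7],[0,0,0,0.4,11.5,0.5,8.7],[0,0,0,0.4,14,1,8.7],[0,0,0,0.4,15.3,2,8.7],[0,0,0,0.4,15.3,3,8.7],[0,0,0,0.4,15.3,3,8.7],[0,0,0,0.4,15.3,3,8.7]],
  ],
)

```text
clock: 25.23
tool_pos: [0.3972, -0.2839, 0.1219]
orientation: [180.0, 0.1, -23.6]
force: [0.8, -0.3, -0.9]
opening: 0.0871
gripper_force: 0.0
```

```bash
python3 - <<'E'
from h import *
to((.3965,-.2893,.036))
E
```

```text
pos [ 0.3972 -0.2839  0.1219] rpy [ 1.7998e+02  8.0000e-02 -2.3610e+01] t 25.23 open 0.0871 F [ 0.8 -0.3 -0.9]
(0.3965, -0.2893, 0.036) -> cm [0.15 0.52 8.59]
```

play_rows(
  commands=[
    [[0,0,0,0.1,0.4,2,8.7],[0,0,0,0.1,0.4,4,8.7],[0,0,0,0.1,0.4,6,8.7],[0,0,0,0.1,0.4,7.5,8.7],[0,0,0,0.1,0.4,8.3,8.7],[0,0,0,0.1,0.4,8.5,8.7],[0,0,0,0.1,0.4,8.5,7.5],[0,0,0,0.1,0.4,8.5,7]],
  ],
)

```text
clock: 25.9
tool_pos: [0.3978, -0.2883, 0.0383]
orientation: [-180.0, -0.1, -23.5]
force: [-0.1, -0.1, 0.0]
opening: 0.0788
gripper_force: 0.0
```

play_rows(
  commands=[
    [[0,0,0,0,0,0,6.5],[0,0,0,0,0,0,6],[0,0,0,0,0,0,5.5],[0,0,0,0,0,0,5],[0,0,0,0,0,0,5],[0,0,0,0,0,0,5],[0,0,0,0,0,0,5]],
  ],
)

```text
clock: 26.48
tool_pos: [0.3973, -0.2887, 0.0383]
orientation: [180.0, -0.1, -23.6]
force: [-1.6, -0.3, 6.7]
opening: 0.0635
gripper_force: 30.0
```

play_rows(
  commands=[
    [[0,0,0,0,0,-0.4,5],[0,0,0,0,0,-1.2,5],[0,0,0,0,0,-2.4,5],[0,0,0,0,0,-4,5],[0,0,0,0,-1,-5.5,5],[0,0,0,0,-3,-6.5,5],[0,0,0,-0.5,-5.5,-7,5],[0,0,0,-1,-8,-7,5]],
  ],
)

```text
clock: 27.15
tool_pos: [0.4198, -0.2103, 0.1085]
orientation: [-180.0, -0.0, -23.7]
force: [0.8, 0.9, -10.1]
opening: 0.0635
gripper_force: 30.0
```

```bash
python3 - <<'E'
from h import *
to((.462,-.0385,.1083))
s=dict(ctrl.snapshot("wrist"));T=np.eye(4);T[:3,:3]=R.from_euler('xyz',[180,-.04,-23.63],degrees=True).as_matrix();T[:3,3]=(.3434,-.2241,.2848)
T=T@np.array(s["hand_eye"]);s["origin"]=T[:3,3];s["rotation"]=T[:3,:3];s["color"]=cv2.imread("pics/w2.png")[:,:,::-1].copy()
ring(s,"ring_woofer",(.462,-.0385));g=(.462,-.0385)
P=proj(s,np.r_[circ(*g,0,.152),circ(*g,.014,.152)]);print(P.min(0),P.max(0))
E
```

```text
pos [ 0.4198 -0.2103  0.1085] rpy [-1.7996e+02 -5.0000e-02 -2.3700e+01] t 27.15 open 0.0635 F [  0.8   0.9 -10.1]
(0.462, -0.0385, 0.1083) -> cm [ -3.04 -17.43   0.02]
ring_woofer [ 0.4618 -0.0385] area 1.002
[26.28118656 70.31446659] [161.58171918 204.70671053]
```

play_rows(
  commands=[
    [[0,0,0,-0.5,-3,0,5],[0,0,0,-1,-6,0,5],[0,0,0,-1.5,-9,0,5],[0,0,0,-2,-12,0,5],[0,0,0,-2.6,-14.7,0,5],[0,0,0,-3,-16.7,0,5],[0,0,0,-3.1,-17.5,0,5],[0,0,0,-3.1,-17.5,0,5]],
  ],
)

```text
clock: 27.87
tool_pos: [0.4613, -0.0367, 0.1073]
orientation: [-180.0, 0.0, -23.5]
force: [0.8, -0.9, -8.6]
opening: 0.0639
gripper_force: 30.0
```

play_rows(
  commands=[
    [[0,0,0,0,0,0.5,5],[0,0,0,0,0,1.5,5],[0,0,0,0,0,2.5,5],[0,0,0,0,0,3,5],[0,0,0,0,0,3,5],[0,0,0,0,0,3,5]],
  ],
)

```text
clock: 28.37
tool_pos: [0.4608, -0.039, 0.0771]
orientation: [179.9, 0.1, -23.6]
force: [0.2, 0.7, -8.9]
opening: 0.0637
gripper_force: 30.0
```

```bash
python3 - <<'E'
from h import *
to((.462,-.0385,.0443))
snap("wrist","w7.png")
E
```

```text
pos [ 0.4608 -0.039   0.0771] rpy [ 1.7994e+02  5.0000e-02 -2.3650e+01] t 28.37 open 0.0637 F [ 0.2  0.7 -8.9]
(0.462, -0.0385, 0.0443) -> cm [ 0.08 -0.1   3.28]
```

View pics/w7.png

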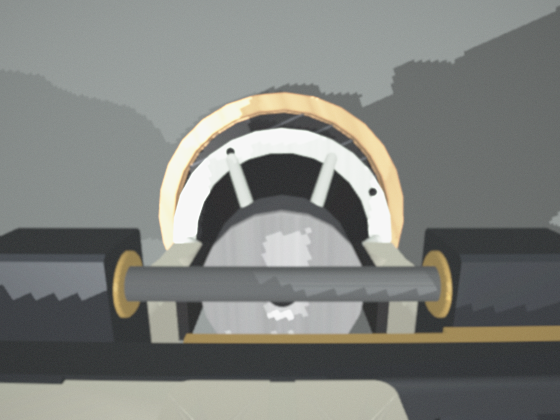

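The woofer is level and centred over its ring, with the ring's arc at (282,95) and the flange edges symmetric at 172 and 392. Lowering.

play_rows(
  commands=[
    [[0,0,0,0,0,1,5],[0,0,0,0.1,-0.1,2,5],[0,0,0,0.1,-0.1,2.5,5],[0,0,0,0.1,-0.1,2.8,5],[0,0,0,0.1,-0.1,2.8,5],[0,0,0,0.1,-0.1,2.8,5]],
  ],
)

```text
clock: 28.92
tool_pos: [0.4629, -0.0378, 0.0497]
orientation: [-180.0, -0.0, -23.6]
force: [0.3, -1.5, -8.4]
opening: 0.0635
gripper_force: 30.0
```

```bash
python3 - <<'E'
from h import *
to((.462,-.0385,.0443))
E
```

```text
pos [ 0.4629 -0.0378  0.0497] rpy [-1.800e+02 -1.000e-02 -2.359e+01] t 28.92 open 0.0635 F [ 0.3 -1.5 -8.4]
(0.462, -0.0385, 0.0443) -> cm [-0.05  0.1   0.54]
```

play_rows(
  commands=[
    [[0,0,0,0,0.1,0.2,5],[0,0,0,0,0.1,0.35,5],[0,0,0,0,0.1,0.47,5],[0,0,0,0,0.1,0.53,5],[0,0,0,0,0.1,0.53,5],[0,0,0,0,0.1,0.53,5]],
  ],
)

```text
clock: 29.42
tool_pos: [0.4623, -0.0387, 0.0444]
orientation: [-180.0, -0.0, -23.6]
force: [-2.9, -1.1, -0.9]
opening: 0.0637
gripper_force: 30.0
```

play_rows(
  commands=[
    [[0,0,0,0,0,0.03,5],[0,0,0,0,0,0.03,5],[0,0,0,0,0,0.03,6.6],[0,0,0,0,0,0.03,7.5],[0,0,0,0,0,0.03,8.7],[0,0,0,0,0,0.03,8.7],[0,0,0,0,0,0.03,8.7],[0,0,0,0,0,0.03,8.7]],
  ],
)

```text
clock: 30.08
tool_pos: [0.4625, -0.0386, 0.0438]
orientation: [-180.0, -0.0, -23.6]
force: [-1.4, -0.4, -0.3]
opening: 0.0866
gripper_force: 0.0
```

play_rows(
  commands=[
    [[0,0,0,0,0,-1,8.7],[0,0,0,0,0,-3,8.7],[0,0,0,0,0,-6,8.7],[0,0,0,0,0,-9,8.7],[0,0,0,0,2,-12,8.7],[0,0,0,0,6,-14,8.7],[0,0,0,0,10,-15,8.7],[0,0,0,0,14,-15,8.7]],
  ],
)

```text
clock: 30.75
tool_pos: [0.4075, -0.1672, 0.1967]
orientation: [-179.9, -0.3, -23.5]
force: [1.5, -0.6, -0.7]
opening: 0.0871
gripper_force: 0.0
```

play_rows(
  commands=[
    [[0,0,0,0,3,0,8.7],[0,0,0,0,6,0,8.7],[0,0,0,0,9,0,8.7],[0,0,0,0,11,0,8.7],[0,0,0,0,12,0,8.7],[0,0,0,0,12,0,8.7],[0,0,0,0,12,0,8.7],[0,0,0,0,12,0,8.7]],
  ],
)

```text
clock: 31.42
tool_pos: [0.3588, -0.2757, 0.1937]
orientation: [-180.0, 0.0, -23.6]
force: [0.9, 0.2, 0.1]
opening: 0.087
gripper_force: 0.0
```

```bash
python3 - <<'E'
from h import *
to()
s=snap("top")
cv2.imwrite("pics/fin.png",cv2.resize(s["color"][100:320,110:400,::-1],(791,600),interpolation=cv2.INTER_CUBIC))
E
```

```text
pos [ 0.3588 -0.2757  0.1937] rpy [-179.99    0.    -23.59] t 31.42 open 0.087 F [0.9 0.2 0.1]
```

View pics/fin.png

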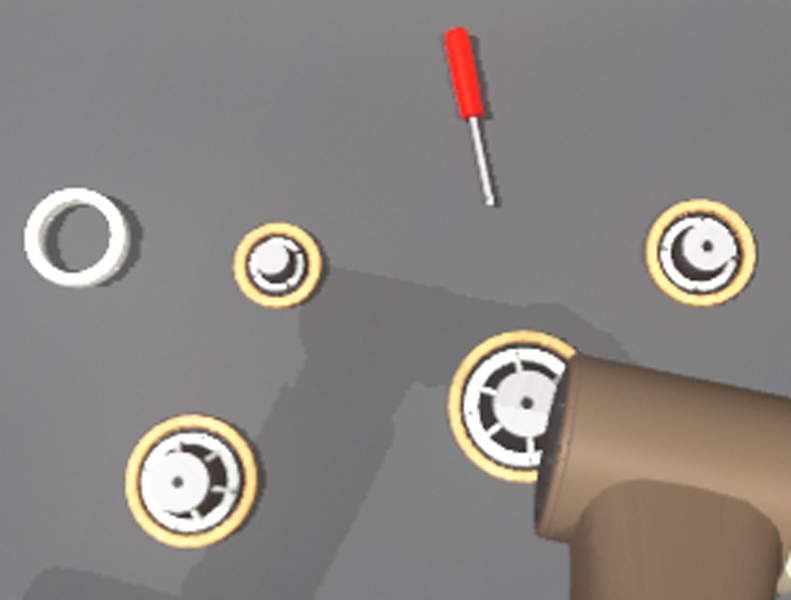

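All four drivers lie centred inside their rings, at (277,263), (700,250), (190,482) and (520,405). The screwdriver and tape roll have not moved. Handing in.

```bash
python3 -c "
from plant import ctrl
print(ctrl.close_job())"
```

```text
the job is handed in; nothing more can be done
None
```

I unstacked all four drivers from the top down, set each one face down in its own ring and released it; I handed the job in at about 31 s, with the screwdriver, tape roll and look-alikes left alone.

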